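# Put a carnelian away in a push-latch specimen case

## Task

Put the carnelian on its wooden display block away in the empty bay of the green specimen case: press the pad on the lid to release the push latch so that the lid springs up, set the block down upright in the bay without dropping it, then swing the lid down and press it again until the latch holds it shut by itself. Press only as hard as it takes to feel the latch reach its stop, because the lid's clear pane cracks under a hard push, and leave the other stones, the saucer and the caliper where they are.

Things in the scene. Friction and masses are not known exactly. Their poses are not given: they have to be found in the camera images.
- case: Specimen case, fixed: green steel tray 200 (its x, front to back) x 280 (its y) x 70 mm high, walls 4 mm. Origin: centre of its underside on the shelf. x points from the front wall (latch side) to the hinge wall, y to the left, z up. A felt divider 16 mm high along x at y = 0 parts two bays, each 134 mm wide, 192 mm long: the one at +y is empty, the one at -y holds the pyrite.
- empty_bay (a point): Point on the felt floor of the empty bay, 12 mm above the shelf, at x = -30, y = +69 mm of the case: a good place for the block, which may stand anywhere in this bay clear of walls and divider. Walls rise 58 mm above it; the open lid leans back behind it.
- latch_housing (a point): Top middle of the black latch housing inside the front wall, 62 mm above the shelf, at x = -85, y = 0 of the case; the housing is 40 mm wide (y) and 22 mm deep (x).
- lid_angle (a joint): Lid angle (rad) about the hinge on the case's far edge: 0 latched and level, to -0.08 while pressed, 1.35 sprung fully open (takes 2 to 3 s, damped). Pressing the pad to the latch's stop and letting go frees a latched lid; swinging an open lid down to the stop and letting go latches it. A press short of the stop changes nothing. The latch resets once the lid has risen above 0.2.
- press_pad (a point): Top centre of a black rubber press pad, 22 mm disc, on the lid's front rail, 189 mm from the hinge line, 94 mm above the shelf when latched; z is the lid's outward normal. Its stop lies 6 to 15 mm below latched to release and, apart from that, 5 to 14 mm to relatch, unseen and new in each run. Felt: 4 to 6 N before the stop, then a hard rise. 9 to 14 N is right; over 20 N cracks the pane.
- lid_hinge (a point): Middle of the hinge line, 87 mm above the shelf, at x = +100 mm of the case; turns with the lid, x axis from free edge to hinge. The lid's outer face lies 5 mm, the pad's top 7 mm, outside this line. A spring lifts the lid: holding it down at the pad takes 4 to 5 N near shut, less when open, some 1 to 3 N more while it moves.
- lid: The moving lid: flat aluminium frame with 26 mm rails round a clear pane, 290 mm wide, reaching 203 mm from the hinge line; a skirt 22 mm deep hangs from front and side edges, and a latch tongue hangs 60 mm below the middle of the front rail. Origin and axes as lid_hinge. Over 20 N on it cracks the pane.
- carnelian_centre (a point): Centre, 22 mm above the underside, of a wooden display block 46 (x) x 40 (y) x 44 (z) mm, about 70 g, with an orange-red domed carnelian 21 mm across in a brass setting on top (6.5 mm high). z up. Hold it across its 40 mm (its y).
- carnelian: The carnelian's display block; origin at the centre of its underside, axes as carnelian_centre.
- malachite_centre (a point): Centre of a like wooden block with a green malachite cabochon; it and the carnelian's swap places from run to run. Stays where it is.
- pyrite: Cluster of pyrite cubes about 70 mm across and 42 mm high in the other bay of the case; origin under its middle. Stays there.
- desert_rose: Sand-coloured desert rose crystal about 70 mm across and 50 mm high; origin under its middle. Stays where it is.
- saucer: Green glass saucer 112 mm across and 20 mm high with small dark-red garnets; origin under its middle. Stays where it is.
- caliper: Digital caliper lying flat, 232 mm long (its x) and 14 mm thick; origin under the middle of its beam. Stays where it is.
There are look-alikes about, which are no part of the job. What is shaped like the carnelian but blue or purple is not meant.

How it is judged:
By the outcome, as a careful person would: the job done as asked, in the order asked, and still so for the second after the job is handed in, with the robot touching nothing.
It also fails if it takes over 67 s, if anything falls off the work surface, if the arm or the gripper's body presses on something with over 40 N, if the wrist force passes 120 N, or if a joint passes its speed limit or range.

## Robot

A 7-joint arm with a two-finger parallel gripper is mounted at the origin on the work surface. World frame = base frame: x ahead of the robot, y to its left, z up, the work surface at z = 0. Lengths are in m, angles in rad, forces in N, time in s.
With the tool pointing down it reaches from about 0.4 to 0.85 m from the base axis. Payload 10.4 kg.
Tool frame: the origin (TCP) lies between the finger pads; the fingertips stand 22 mm ahead of it and the grasp point (between the pads) lies 3 mm ahead of it; z points along the fingers, y is the line along which they close (so a half turn about z gives the same grasp; the last joint's range is limited). The gripper opens to 85 mm and grips with 20 to 120 N. Pads are 22 mm wide; open, the fingers measure 114 mm over their backs; the gripper's body (76 mm by 85 mm) begins 54 mm behind the grasp point. The pads swing forward as they close: fully open they stand 13 mm farther back than shut.
Start: joints at [-0.023, 0.332, -0.065, 1.46, 0.022, 1.35, -0.088], TCP at [0.625, 0, 0.253] pointing down, gripper open.
Joint ranges: [-2.6, 2.6], [-0.5, 2.12], [-1.47, 1.34], [0.16, 2.42], [-1.27, 4.41], [0.06, 2.06], [-2.6, 2.6]. Speed limits (rad/s): [2.22, 2.22, 2.79, 2.79, 3.14, 3.14, 3.14].

## Interface

Orientations are given as a unit quaternion [x, y, z, w].
In Python, from workcell import manip, camera, ticket, boxes_of, outline_of gives the robot as it stands.
- The arm moves only by the tool carry_out, never from a script. Its argument "deltas" is a list of rows, each a list of 5 numbers: the shift along the tool's x, y, z as a fraction of full scale, then the turn about the tool's z as a fraction of full scale, then the opening, from -1 (shut) to 1 (fully open), so that 0 is half open. In form: [[tx, ty, tz, spin, gripper], ...]. A call has 1 to 20 rows; each row is the pose to reach, as a shift and turn from the pose commanded when the call began, along the tool's axes at that moment; what a row does not reach only later rows make up. Full scale, the value 1, is 150 mm for a shift and 30 degrees for a turn. A row lasts 1/8 s, in which the tool goes at most 62.5 mm and 10.7 degrees, less where a joint would pass 70% of its speed; a pose out of reach is approached as far as the arm can. A call with a number of a shift or a turn outside -1 to 1 is refused whole. A call with a gripper value outside its range is refused whole. The fingers move at their own pace and stop on an object; "force" is the grip in N (left out, the last holds). Time passes only in rows, so rows that repeat a pose let the fingers close. It gives the time, the measured TCP pose, the force, the opening and the grip force at its end, in the units of the state.
- manip.get_obs(): the state, without advancing time (a new reading comes with each control period).
- camera(name): name is "scene" or "side" or "wrist"; returns a dict with "img" (400x640x3 uint8, red, green, blue), "depth" (400x640 float32, m along the optical axis (not along the pixel's ray), 0 where there is no reading), "vertical_fov" (degrees; the focal length in pixels is half the picture's height over the tangent of half this angle, whatever the lens; pixels are square), "cx", "cy" (the principal point, pixels), "k1" (the pictures are not rectified: a ray, as slopes to the right and down, at radius r is drawn at 1 + k1 r^2 times it, then the intrinsics apply), "R" (3x3) and "t" (3): a world point X has camera coordinates R X + t. Camera axes: x right, y down, z forward; pixel columns grow to the right and rows downward; lengths in m; the calibration is good to about 2 mm. A picture is of the moment at which its call begins.
- ticket.hand_in(): hands the job in; it is judged then, once.
Trained networks look in a picture, given as the dict that the camera call returned (one of the last four; its "shot" number tells which), for a name from the list of things; names that differ only in an ending like _2 or _b are one class to them, and where a whole thing is asked for, a point or a joint stands for the part that bears it (a point fixed in the world has none). Each returns a list of dicts, best first, with "conf" (0 to 1); they miss things now and then, are a little off and sometimes report something else, mostly with a low value. They report only what shows in the picture. A call takes as long as a camera call. They do not tell look-alikes from the thing itself.
- boxes_of(query, picture): "position" ([x, y, z] in m, in world coordinates, good to about 4 mm: the middle of the surface that is visible of it).
- outline_of(query, picture): "region" (400x640 bool, what is visible of it).
The state is a dict: "clock": time; "joint_pos": joint angles; "joint_velocities": joint speeds; "tau": joint torques, N m; "position": TCP position; "ee_rot": TCP orientation; "ft_force": force on the tool from outside, world axes, zero at the start; "torque": the same for the moment, N m; "grip_width": opening from 0.0 (shut) to 1.0 (fully open); "grasp_force": force on a finger pad.
Only numpy, scipy, OpenCV 4.12 (cv2) and the standard library are available. Lean on these libraries where they do the work, as an engineer would, in place of code of your own. Each camera call takes 0.05 s, during which the arm holds its last target. There are 200 camera calls.

## Working session

There is one attempt and no reset: what is moved stays moved. The work goes in short steps, Python scripts to look and compute and a tool call to move; the robot and the scene stay as the last step left them, time stands still between calls to the robot, and variables do not carry over. Pictures are saved under pics/ and viewed, at most 10 in all, crops included, and the job is handed in when it is done.

Besides the shell and the picture viewer there is one more tool, called as name([rows], argument=value, ...), one row to a line, values as JSON. carry_out: Moves the arm, as the interface text tells. Its arguments: {"type":"object","properties":{"deltas":{"type":"array","items":{"type":"array","items":{"type":"number"}}},"force":{"type":"number"}},"required":["deltas"]}

```bash
mkdir -p pics; cat > h.py <<'E'
import numpy as np, cv2
from workcell import manip, camera, ticket, boxes_of, outline_of
def cloud(p):
    h,w=p["depth"].shape; f=h/2/np.tan(np.radians(p["vertical_fov"])/2)
    K=np.array([[f,0,p["cx"]],[0,f,p["cy"]],[0,0,1.]])
    u,v=np.meshgrid(np.arange(w),np.arange(h))
    q=cv2.undistortPoints(np.stack([u,v],-1).reshape(-1,1,2).astype(float),K,np.array([p["k1"],0,0,0,0.])).reshape(h,w,2)
    d=p["depth"][...,None].astype(float)
    c=np.concatenate([q*d,d],-1)
    X=(c-np.array(p["t"]))@np.array(p["R"])
    X[p["depth"]==0]=np.nan
    return X
def save(n,img): cv2.imwrite(f"pics/{n}.png",img[...,::-1])
E
python3 - <<'E'
from h import *
ps={n:camera(n) for n in("scene","side","wrist")}
save("all",np.vstack([cv2.resize(ps["scene"]["img"],(800,500))])[:, :])
save("side",ps["side"]["img"])
for n in("scene","side"):
    p=ps[n]
    for q in("carnelian","malachite_centre","press_pad","lid","case","saucer","caliper","desert_rose","pyrite"):
        for b in boxes_of(q,p)[:4]: print(n,q,round(b["conf"],2),np.round(b["position"],3))
o=manip.get_obs();print(o["position"],o["ee_rot"],o["ft_force"],o["clock"])
for n in ps: print(n,-np.array(ps[n]["R"]).T@ps[n]["t"])
E
```

```text
scene carnelian 0.86 [ 0.581 -0.177  0.047]
scene carnelian 0.66 [ 0.6   -0.261  0.036]
scene carnelian 0.64 [ 0.443 -0.358  0.037]
scene carnelian 0.63 [ 0.591 -0.364  0.037]
scene lid 0.86 [0.588 0.174 0.093]
scene saucer 0.62 [ 0.748 -0.151  0.015]
scene caliper 0.9 [ 0.675 -0.367  0.006]
scene caliper 0.58 [0.591 0.172 0.092]
scene desert_rose 0.81 [ 0.37  -0.122  0.032]
side carnelian 0.79 [ 0.575 -0.361  0.032]
side carnelian 0.71 [ 0.585 -0.266  0.037]
side carnelian 0.67 [ 0.564 -0.172  0.032]
side carnelian 0.65 [ 0.427 -0.357  0.032]
side malachite_centre 0.57 [ 0.444 -0.194  0.035]
side malachite_centre 0.28 [0.566 0.184 0.093]
side press_pad 0.83 [0.562 0.186 0.09 ]
side press_pad 0.2 [ 0.444 -0.195  0.036]
side lid 0.81 [0.564 0.178 0.093]
side lid 0.38 [0.55  0.197 0.091]
side case 0.86 [0.548 0.196 0.089]
side saucer 0.66 [ 0.764 -0.155  0.018]
side caliper 0.75 [ 0.671 -0.368  0.011]
side desert_rose 0.85 [ 0.355 -0.115  0.034]
[6.25022314e-01 2.00715207e-06 2.53347740e-01] [7.07117749e-01 7.07095811e-01 4.31392279e-05 4.20608604e-05] [-0.29872888 -0.27878316 -1.02978589] 1.05
scene [1.12554245 0.45106069 0.77545229]
side [0.03857127 0.77239912 0.78197832]
wrist [0.62495605 0.07793006 0.37406061]
```

View pics/all.png

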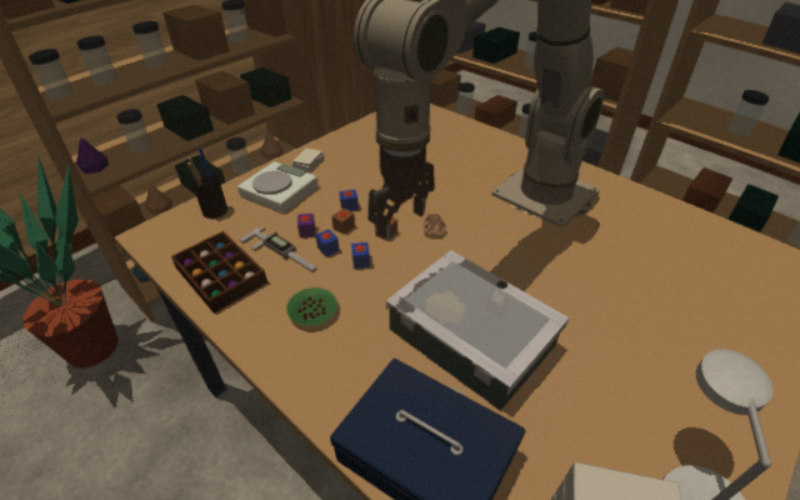

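View pics/side.png

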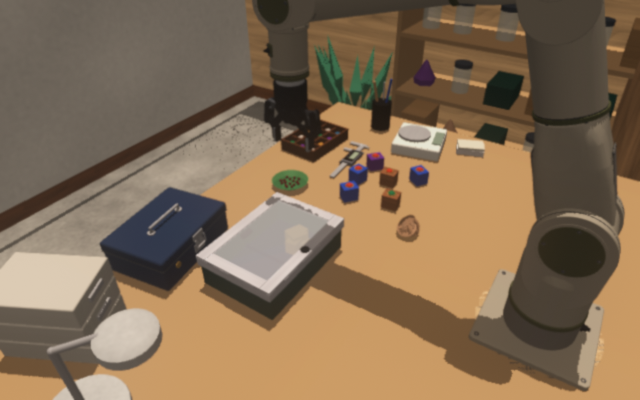

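Candidates in the side view: wooden blocks at (389,177) and (391,200); blue or purple ones at (375,160), (358,173), (349,191) and (419,175). The one at (389,177) looks like a wooden block with an orange-red stone, and the one at (391,200) looks like the malachite. A close crop will check this, and I'll measure the lid at the same time.

```bash
python3 - <<'E'
from h import *
p=camera("side"); X=cloud(p); s=camera("scene"); S=cloud(s)
a=cv2.resize(p["img"][140:220,335:435],(500,400),interpolation=cv2.INTER_CUBIC)
b=cv2.resize(p["img"][190:310,195:350],(300,232))
c=cv2.resize(s["img"][195:315,300:460],(300,225),interpolation=cv2.INTER_CUBIC)
im=np.zeros((460,800,3),np.uint8); im[:400,:500]=a; im[:232,500:]=b; im[232:457,500:]=c; save("crop",np.clip(im*1.6,0,255).astype(np.uint8))
# blocks: saturated tops; print heights/points
for (u,v) in [(389,172),(391,194),(375,156),(358,170),(349,187),(419,171)]: print((u,v),np.round(X[v,u],3))
# blocks via cloud: each wooden block region
for nm,C,pp in(("side",X,p),("scene",S,s)):
    # lid frame points
    m=(C[...,2]>.083)&(C[...,2]<.105)&(np.abs(C[...,0]-.58)<.25)&(C[...,1]>-.02)&(C[...,1]<.42)
    pt=C[m]; r=cv2.minAreaRect((pt[:,:2]*1000).astype(np.float32)); print(nm,r,np.round(cv2.boxPoints(r)),np.median(pt[:,2]))
    g=pp["img"].astype(int).sum(-1); d=m&(g<110); 
    for b in boxes_of("press_pad",pp): print("pad",b["conf"],b["position"])
    for o in outline_of("press_pad",pp)[:1]: print("padout",o["conf"],np.nanmedian(C[o["region"]],0),o["region"].sum())
    for q in ("carnelian","malachite_centre"):
      for o in outline_of(q,pp)[:6]:
        R=o["region"]; P=C[R]; ys,xs=np.nonzero(R); t=P[(P[:,2]>.038)&(P[:,2]<.06)]
        if len(t)>8: print(q,round(o["conf"],2),"px",xs.mean().round(),ys.mean().round(),len(t),np.nanmedian(t,0).round(4), cv2.minAreaRect((t[:,:2]*1000).astype(np.float32)))
E
```

```text
(389, 172) [ 0.501 -0.308  0.046]
(391, 194) [ 0.447 -0.208  0.046]
(375, 156) [ 0.579 -0.368  0.047]
(358, 170) [ 0.584 -0.268  0.047]
(349, 187) [ 0.564 -0.179  0.044]
(419, 171) [ 0.428 -0.362  0.046]
side ((651.280029296875, 187.89942932128906), (368.4179992675781, 357.3179931640625), 89.9955062866211) [[473.   4.]
 [830.   4.]
 [830. 372.]
 [473. 372.]] 0.09183574576824488
pad 0.85 [0.5657, 0.1809, 0.0897]
padout 0.69 [0.56300964 0.1797127  0.09222965] 8716
carnelian 0.79 px 348.0 191.0 151 [ 0.5662 -0.1791  0.0454] ((568.6363525390625, -182.76904296875), (45.21743392944336, 42.52376937866211), 49.16155242919922)
carnelian 0.74 px 418.0 175.0 144 [ 0.4294 -0.3675  0.0455] ((431.3952941894531, -371.88714599609375), (43.022987365722656, 47.209190368652344), 59.25761413574219)
carnelian 0.63 px 374.0 161.0 124 [ 0.5794 -0.3699  0.0451] ((582.6298828125, -373.4219970703125), (46.03895568847656, 47.29771423339844), 44.63750076293945)
carnelian 0.61 px 389.0 176.0 136 [ 0.502  -0.3095  0.0454] ((505.0654296875, -314.95086669921875), (45.081947326660156, 43.60280227661133), 7.146232128
[... 1040 characters left out ...]
6713867, 39.2312126159668), 75.05127716064453)
carnelian 0.49 px 288.0 204.0 146 [ 0.5734 -0.1798  0.0451] ((570.2672729492188, -183.28733825683594), (46.39543151855469, 38.72623062133789), 46.575164794921875)
carnelian 0.47 px 245.0 180.0 113 [ 0.5866 -0.366   0.0431] ((584.229736328125, -369.7319641113281), (50.531734466552734, 38.70412826538086), 51.19952392578125)
carnelian 0.46 px 278.0 160.0 98 [ 0.4395 -0.3669  0.0431] ((448.36224365234375, -352.1253967285156), (91.6480712890625, 44.497772216796875), 57.15087127685547)
malachite_centre 0.57 px 314.0 181.0 21 [ 0.4409 -0.196   0.0443] ((442.4261779785156, -197.84156799316406), (23.03533172607422, 9.205833435058594), 12.555718421936035)
```

View pics/crop.png

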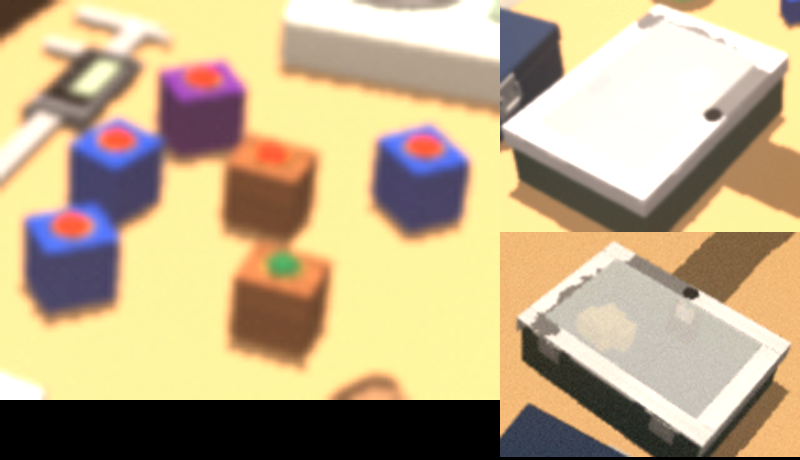

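The crop confirms it: the wooden block with the orange-red stone at side (389,176) is the carnelian, with the green malachite at (391,200) and all the others blue or purple. The block is at about (0.507, -0.312). Next I'll fit the lid and the pad.

```bash
python3 - <<'E'
from h import *
for nm,(u,v) in(("side",(304,249)),("scene",(401,227))):
    p=camera(nm); C=cloud(p)
    reg=cv2.dilate(outline_of("lid",p)[0]["region"].astype(np.uint8),np.ones((5,5)))>0
    m=reg&(C[...,2]>.086)&(C[...,2]<.099)
    pt=C[m]; r=cv2.minAreaRect((pt[:,:2]*1000).astype(np.float32)); print(nm,r,np.median(pt[:,2])); print(np.round(cv2.boxPoints(r)))
    g=p["img"].astype(int).sum(-1); w=np.zeros_like(m); w[v-9:v+10,u-9:u+10]=1
    d=w&(g<120); n,l,st,c=cv2.connectedComponentsWithStats(d.astype(np.uint8))
    for i in range(1,n): 
        if st[i,4]>8: print("pad",st[i],c[i],np.nanmedian(C[l==i],0).round(4))
    far=(C[...,0]>.72)&(C[...,1]>0)&(C[...,1]<.45)&(C[...,2]>.03)&(C[...,0]<1)
    print("behind",np.nanpercentile(C[far],[1,50,99],axis=0).round(3))
E
```

```text
side ((577.2822265625, 150.54322814941406), (292.3083190917969, 209.21759033203125), 89.80107879638672) 0.09250677119726369
[[472.   5.]
 [681.   4.]
 [682. 296.]
 [473. 297.]]
behind [[0.728 0.117 0.032]
 [0.801 0.279 0.089]
 [0.927 0.446 0.128]]
scene ((578.266357421875, 151.83538818359375), (292.9460754394531, 210.31307983398438), 89.46635437011719) 0.09176493048082467
[[472.   6.]
 [682.   4.]
 [685. 297.]
 [474. 299.]]
pad [398 225   7   5  24] [401.         227.16666667] [0.4906 0.1536 0.0952]
behind [[0.739 0.124 0.04 ]
 [0.843 0.253 0.089]
 [0.941 0.445 0.108]]
```

carry_out([
  [1,-0.907,0,0,-1],
  [1,-0.907,0,0,-1],
  [1,-0.907,0,0,-1],
  [1,-0.907,0,0,-1],
  [1,-0.907,0.5,0,-1],
  [1,-0.907,0.75,0,-1],
  [1,-0.907,0.75,0,-1],
  [1,-0.907,0.75,0,-1],
])

```text
clock: 2.75
position: [0.4903, 0.1501, 0.1428]
ee_rot: [0.707, 0.707, 0.001, 0.001]
ft_force: [0.5, 0.1, 0.3]
grip_width: -0.002
grasp_force: 0.0
```

carry_out([
  [0.01,0,0.09,0,-1],
  [0.01,0,0.15,0,-1],
  [0.01,0,0.15,0,-1],
  [0.01,0,0.15,0,-1],
])

```text
clock: 3.25
position: [0.4891, 0.1515, 0.1186]
ee_rot: [0.707, 0.707, 0.0, 0.0]
ft_force: [-0.1, -0.2, -0.1]
grip_width: 0.001
grasp_force: 0.0
```

carry_out([
  [0,0,0.02,0,-1],
  [0,0,0.033,0,-1],
  [0,0,0.033,0,-1],
])

```text
clock: 3.62
position: [0.4893, 0.1516, 0.1137]
ee_rot: [0.707, 0.707, 0.0, 0.0]
ft_force: [0.0, 0.7, 3.9]
grip_width: 0.002
grasp_force: 2.1
```

carry_out([
  [0,0,0.013,0,-1],
  [0,0,0.02,0,-1],
  [0,0,0.02,0,-1],
])

```text
clock: 4.0
position: [0.4892, 0.1517, 0.1105]
ee_rot: [0.707, 0.707, 0.0, 0.0]
ft_force: [0.8, -0.3, 4.1]
grip_width: -0.001
grasp_force: 2.2
```

carry_out([
  [0,0,0.01,0,-1],
  [0,0,0.01,0,-1],
])

```text
clock: 4.25
position: [0.4892, 0.1517, 0.109]
ee_rot: [0.707, 0.707, 0.0, 0.0]
ft_force: [0.6, 1.6, 4.8]
grip_width: 0.002
grasp_force: 2.1
```

carry_out([
  [0,0,0.01,0,-1],
  [0,0,0.01,0,-1],
])

```text
clock: 4.5
position: [0.4893, 0.1517, 0.108]
ee_rot: [0.707, 0.707, 0.0, 0.0]
ft_force: [-1.6, -0.4, 10.8]
grip_width: -0.0
grasp_force: 5.2
```

carry_out([
  [0,0,-0.4,0,-1],
  [0,0,-0.8,0,-1],
  [0,-0.4,-1,0,-1],
  [0,-0.4,-1,0,-1],
  [-0.4,-0.4,-1,0,0.4],
  [-0.8,-0.4,-1,0.35,0.4],
  [-1,-0.4,-1,0.7,0.4],
  [-1,-0.4,-1,1,0.4],
  [-1,-0.4,-1,1,0.4],
  [-1,-0.4,-1,1,0.4],
])

```text
clock: 5.75
position: [0.4288, 0.0018, 0.2568]
ee_rot: [0.865, 0.502, -0.001, -0.0]
ft_force: [0.5, -0.6, 0.2]
grip_width: 0.701
grasp_force: 0.0
```

```bash
python3 - <<'E'
from h import *
o=manip.get_obs();print(o["position"],o["joint_pos"])
from scipy.spatial.transform import Rotation as Q
M=Q.from_quat(o["ee_rot"]).as_matrix();print(M.round(3))
print("to carn (tool, units .15)",(M.T@(np.array([.507,-.312,.16])-o["position"])/.15).round(3))
p=camera("side");save("open",p["img"])
E
```

```text
[0.42880813 0.00178321 0.25679588] [-0.04121585 -0.1006147  -0.06496111  1.93288645 -0.00671414  1.31026103
 -0.62354245]
[[ 0.496  0.868 -0.001]
 [ 0.868 -0.496 -0.   ]
 [-0.001 -0.001 -1.   ]]
to carn (tool, units .15) [-1.557  1.491  0.645]
```

View pics/open.png

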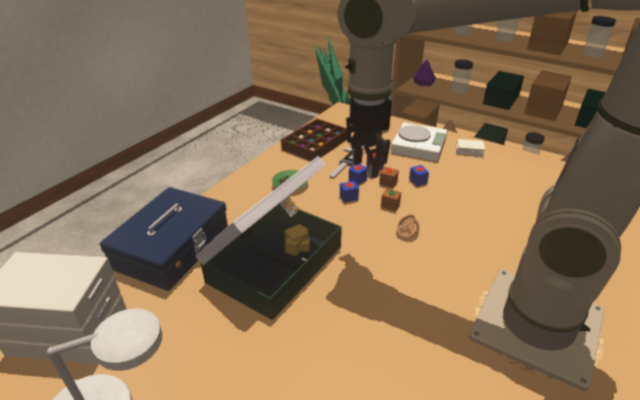

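The lid is open: in the side view its free edge is up around (325,165), and the bay at (255,260) is empty. Next, the carnelian.

carry_out([
  [-0.3,0.3,0,0.35,0.4],
  [-0.6,0.6,0,0.7,0.4],
  [-0.9,0.9,0,1,0.4],
  [-1,1,0,1,0.4],
  [-1,1,0,1,0.4],
])

```text
clock: 6.42
position: [0.4838, -0.2049, 0.2568]
ee_rot: [0.966, 0.258, -0.001, 0.0]
ft_force: [0.1, -0.3, 0.3]
grip_width: 0.698
grasp_force: 0.0
```

carry_out([
  [0,0,0,0.35,0.4],
  [0,0,0,0.7,0.4],
  [0,0,0,0.87,0.4],
  [0,0,0,0.87,0.4],
])

```text
clock: 6.92
position: [0.484, -0.2019, 0.2573]
ee_rot: [0.999, 0.036, -0.0, -0.0]
ft_force: [0.1, 0.4, -0.5]
grip_width: 0.698
grasp_force: 0.0
```

```bash
python3 - <<'E'
from h import *
from scipy.spatial.transform import Rotation as Q
o=manip.get_obs();M=Q.from_quat(o["ee_rot"]).as_matrix();print(o["position"],M.round(3))
p=camera("wrist");C=cloud(p);save("w1",p["img"])
# orange-red stone
hsv=cv2.cvtColor(p["img"],cv2.COLOR_RGB2HSV)
for q in outline_of("carnelian",p)[:6]:
    P=C[q["region"]];t=P[(P[:,2]>.038)&(P[:,2]<.056)]
    if len(t)>20:
        r=cv2.minAreaRect((t[:,:2]*1000).astype(np.float32)); ys,xs=np.nonzero(q["region"])
        print(round(q["conf"],2),xs.mean(),ys.mean(),len(t),r,p["img"][q["region"]].mean(0),np.percentile(t[:,2],50))
print("to carn",(M.T@(np.array([.507,-.312,.16])-o["position"])/.15).round(3))
E
```

```text
[ 0.4840211  -0.20191475  0.25732497] [[ 0.997  0.072 -0.   ]
 [ 0.072 -0.997  0.   ]
 [ 0.    -0.    -1.   ]]
0.94 409.1887019230769 164.89543269230768 1277 ((507.9117126464844, -313.8652648925781), (45.664188385009766, 40.95292282104492), 4.112195014953613) [144.06911058  96.42788462  62.94591346] 0.0447501851330496
0.9 467.8222646918299 105.38270425226946 1505 ((583.9049072265625, -372.0455322265625), (46.95414733886719, 40.183692932128906), 49.55459213256836) [125.69995222  79.73769709  94.3530817 ] 0.04484593478381764
0.82 442.0289575289575 221.04633204633205 1069 ((434.6594543457031, -371.5402526855469), (41.08739471435547, 46.25017547607422), 56.216670989990234) [ 92.2966538   82.73230373 105.88288288] 0.044699545891495586
0.68 392.5522638345444 90.41419787590833 1549 ((593.3387451171875, -278.48028564453125), (46.4863395690918, 40.330543518066406), 77.75922393798828) [ 85.46618222  84.96310788 119.03465623] 0.045090737248939985
0.57 311.1798365122616 104.61989100817439 1435 ((570.0374755859375, -184.67147827148438), (45.71628952026367, 39.278621673583984), 51.00271987915039) [ 94.24318801  93.66485014 131.19414169] 0.04514240552862704
to carn [0.1   0.743 0.649]
```

View pics/w1.png

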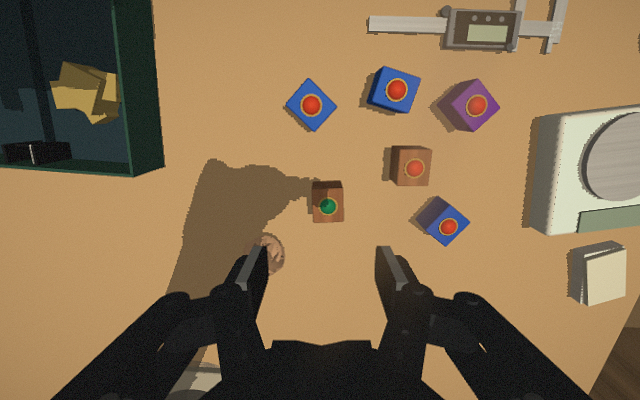

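The wrist view shows the carnelian block at (410,165) and the malachite at (328,203). Neighbouring blocks leave room for the fingers on both sides of it.

carry_out([
  [0.106,0.4,0,0,0.4],
  [0.106,0.753,0.2,0,0.4],
  [0.106,0.753,0.5,0,0.4],
  [0.106,0.753,0.8,0,0.4],
  [0.106,0.753,0.8,0,0.4],
  [0.106,0.753,0.8,0,0.4],
])

```text
clock: 7.78
position: [0.5083, -0.3152, 0.1393]
ee_rot: [0.999, 0.035, 0.001, 0.0]
ft_force: [-0.2, -1.1, 0.8]
grip_width: 0.698
grasp_force: 0.0
```

carry_out([
  [0,-0.01,0.3,0,0.4],
  [0,-0.01,0.55,0,0.4],
  [0,-0.01,0.71,0,0.4],
  [0,-0.01,0.71,0,0.4],
  [0,-0.01,0.71,0,-0.4],
  [0,-0.01,0.71,0,-0.4],
  [0,-0.01,0.71,0,-0.4],
  [0,-0.01,0.71,0,-0.4],
  [0,-0.01,0.71,0,-0.4],
  [0,-0.01,0.71,0,-0.4],
], force=25)

```text
clock: 9.02
position: [0.5089, -0.3142, 0.0334]
ee_rot: [0.999, 0.034, 0.002, 0.001]
ft_force: [-1.4, -0.1, 7.3]
grip_width: 0.469
grasp_force: 26.6
```

carry_out([
  [0,0,-0.2,0,-0.4],
  [0,0,-0.5,0,-0.4],
  [0,0,-0.8,0,-0.4],
  [0,0,-1,0,-0.4],
  [-0.1,-0.3,-1,0.137,-0.4],
  [-0.3,-0.6,-1,0.137,-0.4],
  [-0.3,-0.9,-1,0.137,-0.4],
  [-0.3,-1,-1,0.137,-0.4],
  [-0.3,-1,-1,0.137,-0.4],
])

```text
clock: 10.15
position: [0.4527, -0.1666, 0.1818]
ee_rot: [1.0, -0.001, 0.001, 0.0]
ft_force: [0.0, -0.2, -0.7]
grip_width: 0.464
grasp_force: 25.7
```

carry_out([
  [0,-0.3,0,0,-0.4],
  [0,-0.6,0,0,-0.4],
  [0,-0.9,0,0,-0.4],
  [0,-1,0,0,-0.4],
  [0,-1,0,0,-0.4],
])

```text
clock: 10.78
position: [0.4533, -0.0176, 0.181]
ee_rot: [1.0, -0.002, 0.0, 0.0]
ft_force: [0.5, -0.2, 0.6]
grip_width: 0.465
grasp_force: 25.7
```

carry_out([
  [0,-0.3,0,0,-0.4],
  [0,-0.6,0,0,-0.4],
  [0,-0.9,0,0,-0.4],
  [0,-1,0,0,-0.4],
  [0,-1,0,0,-0.4],
])

```text
clock: 11.4
position: [0.4539, 0.132, 0.1807]
ee_rot: [1.0, -0.002, -0.0, 0.0]
ft_force: [0.4, -0.2, -1.1]
grip_width: 0.465
grasp_force: 25.7
```

carry_out([
  [0,-0.3,0,0,-0.4],
  [0,-0.587,0,0,-0.4],
  [0.25,-0.587,0,0,-0.4],
  [0.54,-0.587,0,0,-0.4],
  [0.54,-0.587,0.2,0,-0.4],
  [0.54,-0.587,0.45,0,-0.4],
  [0.54,-0.587,0.45,0,-0.4],
  [0.54,-0.587,0.45,0,-0.4],
])

```text
clock: 12.4
position: [0.5358, 0.2197, 0.1148]
ee_rot: [1.0, -0.003, 0.001, 0.0]
ft_force: [1.1, 0.2, 0.0]
grip_width: 0.465
grasp_force: 25.7
```

```bash
python3 - <<'E'
from h import *
p=camera("side");q=camera("wrist")
save("bay",np.hstack([cv2.resize(p["img"][130:330,190:390],(400,400)),cv2.resize(q["img"],(400,250)).copy() if 0 else cv2.resize(q["img"][:,100:500],(400,400))]))
C=cloud(p); m=(C[...,2]>.065)&(C[...,2]<.074)&(C[...,0]>.46)&(C[...,0]<.69)&(C[...,1]>0)&(C[...,1]<.31)
print(np.percentile(C[m],[1,99],axis=0).round(3))
m=(C[...,2]>.12)&(C[...,2]<.30)&(C[...,0]>.6)&(C[...,0]<.70)&(C[...,1]>0.0)&(C[...,1]<.31)
P=C[m];print(len(P),np.percentile(P,[1,50,99],axis=0).round(3)); a=np.polyfit(P[:,2],P[:,0],1);print("x=a z+b",a)
E
```

```text
[[0.477 0.01  0.065]
 [0.678 0.291 0.073]]
3097 [[0.612 0.005 0.122]
 [0.647 0.227 0.211]
 [0.671 0.295 0.287]]
x=a z+b [-0.27107764  0.7029611 ]
```

View pics/bay.png

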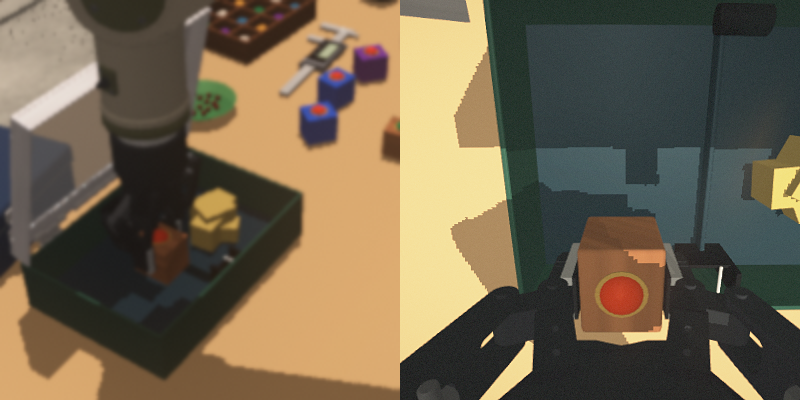

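Block hangs upright over the empty bay, clear of the walls and divider. Lowering.

carry_out([
  [0,0,0.15,0,-0.4],
  [0,0,0.3,0,-0.4],
  [0,0,0.4,0,-0.4],
  [0,0,0.43,0,-0.4],
  [0,0,0.43,0,-0.4],
])

```text
clock: 13.12
position: [0.535, 0.221, 0.0494]
ee_rot: [1.0, -0.002, 0.0, -0.0]
ft_force: [-0.8, -0.5, -0.4]
grip_width: 0.461
grasp_force: 25.7
```

carry_out([
  [0,0,0.015,0,-0.4],
  [0,0,0.022,0,-0.4],
  [0,0,0.022,0,-0.4],
])

```text
clock: 13.5
position: [0.5347, 0.2209, 0.0457]
ee_rot: [1.0, -0.002, 0.0, -0.0]
ft_force: [0.4, -0.2, -0.8]
grip_width: 0.464
grasp_force: 25.7
```

carry_out([
  [0,0,0.008,0,-0.4],
  [0,0,0.008,0,-0.4],
])

```text
clock: 13.75
position: [0.5348, 0.2209, 0.0454]
ee_rot: [1.0, -0.002, 0.0, -0.0]
ft_force: [-4.7, -2.1, 10.6]
grip_width: 0.466
grasp_force: 27.0
```

carry_out([
  [0,0,-0.004,0,0],
  [0,0,-0.004,0,0.2],
  [0,0,-0.004,0,0.4],
  [0,0,-0.004,0,0.4],
  [0,0,-0.2,0,0.4],
  [0,0,-0.5,0,0.4],
  [0,0,-0.8,0,0.4],
  [0,0,-1,0,0.4],
  [-0.5,0,-1,0,-1],
  [-0.6,0,-1,0,-1],
  [-0.6,0,-1,0,-1],
])

```text
clock: 15.12
position: [0.4433, 0.2215, 0.1948]
ee_rot: [1.0, -0.001, 0.0, 0.0]
ft_force: [1.8, -0.7, 0.1]
grip_width: 0.061
grasp_force: 0.0
```

```bash
python3 - <<'E'
from h import *
o=manip.get_obs();print(o["position"],o["joint_pos"])
p=camera("side");C=cloud(p)
for b in outline_of("carnelian",p)[:6]:
    P=C[b["region"]];print(round(b["conf"],2),np.nanpercentile(P,[2,50,98],axis=0).round(3).tolist())
save("placed",cv2.resize(p["img"][130:330,190:390],(500,500)))
m=(C[...,2]>.25)&(C[...,0]>.58)&(C[...,0]<.70)&(C[...,1]>0.0)&(C[...,1]<.31)
print(np.percentile(C[m],[1,50,99],axis=0).round(3))
E
```

```text
[0.44325791 0.22149682 0.19476382] [-0.35458497  0.10241128 -0.21268448  1.86466143  0.02374264  1.1763924
 -2.14794336]
0.92 [[0.542, -0.217, 0.001], [0.563, -0.177, 0.033], [0.613, -0.158, 0.05]]
0.84 [[0.555, -0.392, 0.005], [0.576, -0.364, 0.033], [0.608, -0.346, 0.052]]
0.79 [[0.507, 0.201, 0.018], [0.524, 0.229, 0.054], [0.551, 0.239, 0.063]]
0.58 [[0.405, -0.391, 0.003], [0.427, -0.363, 0.032], [0.46, -0.346, 0.051]]
0.52 [[0.569, -0.341, 0.002], [0.585, -0.267, 0.034], [0.621, -0.253, 0.05]]
[[0.583 0.061 0.25 ]
 [0.623 0.186 0.283]
 [0.643 0.295 0.288]]
```

View pics/placed.png

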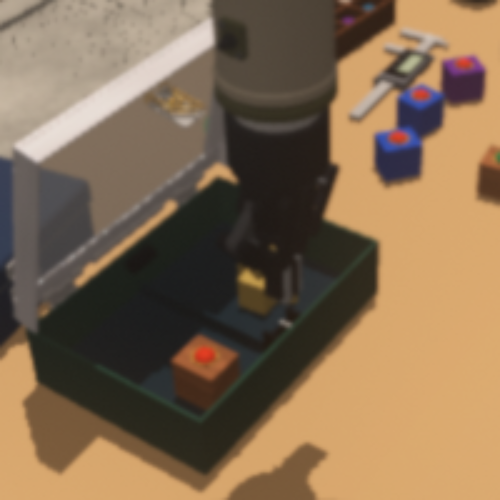

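The carnelian stands upright in the bay, at about (205,370) in this crop. Now I'll take the shut fingers over the lid to its far side.

carry_out([
  [0,0,-0.4,0,-1],
  [0,0,-0.8,0,-1],
  [0,0.2,-1,0,-1],
  [0,0.467,-1,0,-1],
  [0.1,0.467,-1,0,-1],
  [0.4,0.467,-1,0,-1],
  [0.7,0.467,-1,0,-1],
  [1,0.467,-1,0,-1],
  [1,0.467,-1,0,-1],
])

```text
clock: 16.35
position: [0.5971, 0.1503, 0.3412]
ee_rot: [1.0, -0.003, -0.002, 0.001]
ft_force: [-0.7, -0.0, -0.8]
grip_width: 0.0
grasp_force: 0.0
```

carry_out([
  [0.3,0,0,0,-1],
  [0.6,0,0,0,-1],
  [0.75,0,0,0,-1],
  [0.75,0,0.05,0,-1],
  [0.75,0,0.3,0,-1],
  [0.75,0,0.3,0,-1],
  [0.75,0,0.3,0,-1],
])

```text
clock: 17.23
position: [0.7067, 0.1505, 0.301]
ee_rot: [1.0, -0.002, 0.001, -0.0]
ft_force: [1.1, -0.3, -0.1]
grip_width: 0.001
grasp_force: 0.0
```

```bash
python3 - <<'E'
from h import *
o=manip.get_obs();P=o["position"];print(P,o["ee_rot"],o["ft_force"],o["joint_pos"])
for th in [1.38,1.3,1.2,1.1,1,.9,.8,.7,.6,.5,.4,.3,.2,.12,.05]:
    s=.188;x=.677-s*np.cos(th)+.007*np.sin(th)+.011*min(1,np.sin(th)*1.5);z=.087+s*np.sin(th)+.007*np.cos(th)+.022
    print(th,round(x,4),round(z,4),"tool",round((x-P[0])/.15,3),round(-(z-P[2])/.15,3))
p=camera("side");save("behind",cv2.resize(p["img"][80:330,150:400],(500,500)))
E
```

```text
[0.70667916 0.1504912  0.30097884] [ 9.99998361e-01 -1.67185306e-03  6.39913836e-04 -2.69473966e-04] [ 1.07364816 -0.3168657  -0.129894  ] [-0.23736603  0.54262332 -0.05971607  1.06887517  0.03069891  1.52952102
 -1.86388523]
1.38 0.6592 0.2949 tool -0.316 0.04
1.3 0.6445 0.292 tool -0.415 0.06
1.2 0.6264 0.2868 tool -0.535 0.095
1.1 0.609 0.2797 tool -0.651 0.142
1 0.5923 0.271 tool -0.762 0.2
0.9 0.5766 0.2606 tool -0.867 0.269
0.8 0.562 0.2487 tool -0.964 0.348
0.7 0.5483 0.2355 tool -1.056 0.437
0.6 0.5351 0.2209 tool -1.144 0.534
0.5 0.5233 0.2053 tool -1.223 0.638
0.4 0.513 0.1887 tool -1.291 0.749
0.3 0.5043 0.1712 tool -1.349 0.865
0.2 0.4974 0.1532 tool -1.395 0.985
0.12 0.4932 0.1385 tool -1.423 1.083
0.05 0.4904 0.1254 tool -1.442 1.171
```

View pics/behind.png

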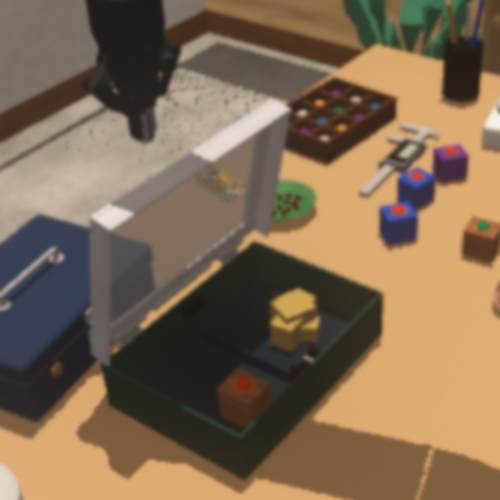

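The shut fingers are behind the lid's top edge, at the tip (145,130), on the line of the pad. Pushing the lid down along its arc.

carry_out([
  [-0.15,0.04,0.04,0,-1],
  [-0.26,0,0.04,0,-1],
  [-0.32,0,0.04,0,-1],
  [-0.37,0,0.05,0,-1],
  [-0.415,0,0.06,0,-1],
  [-0.475,0,0.075,0,-1],
  [-0.535,0,0.095,0,-1],
  [-0.595,0,0.117,0,-1],
  [-0.651,0,0.142,0,-1],
  [-0.707,0,0.17,0,-1],
  [-0.762,0,0.2,0,-1],
])

```text
clock: 18.65
position: [0.592, 0.1506, 0.2691]
ee_rot: [1.0, -0.002, 0.0, -0.0]
ft_force: [2.1, 0.2, 2.3]
grip_width: 0.001
grasp_force: 1.2
```

carry_out([
  [-0.053,0,0.034,0,-1],
  [-0.105,0,0.069,0,-1],
  [-0.154,0,0.108,0,-1],
  [-0.202,0,0.148,0,-1],
  [-0.248,0,0.192,0,-1],
  [-0.294,0,0.237,0,-1],
  [-0.338,0,0.285,0,-1],
  [-0.382,0,0.334,0,-1],
])

```text
clock: 19.65
position: [0.5351, 0.1506, 0.2188]
ee_rot: [1.0, -0.002, 0.0, 0.0]
ft_force: [4.7, 0.7, 0.7]
grip_width: -0.001
grasp_force: 1.7
```

carry_out([
  [-0.04,0,0.052,0,-1],
  [-0.079,0,0.104,0,-1],
  [-0.114,0,0.16,0,-1],
  [-0.147,0,0.215,0,-1],
  [-0.178,0,0.273,0,-1],
  [-0.205,0,0.331,0,-1],
])

```text
clock: 20.4
position: [0.5044, 0.1509, 0.1692]
ee_rot: [1.0, -0.002, 0.0, -0.0]
ft_force: [4.2, 0.3, 3.0]
grip_width: 0.0
grasp_force: 2.1
```

carry_out([
  [-0.023,0,0.06,0,-1],
  [-0.046,0,0.12,0,-1],
  [-0.062,0,0.17,0,-1],
  [-0.074,0,0.218,0,-1],
  [-0.085,0,0.262,0,-1],
  [-0.093,0,0.3,0,-1],
  [-0.093,0,0.3,0,-1],
])

```text
clock: 21.28
position: [0.4899, 0.1509, 0.124]
ee_rot: [1.0, -0.002, -0.001, 0.0]
ft_force: [1.3, -0.1, 3.5]
grip_width: -0.001
grasp_force: 1.8
```

carry_out([
  [0,0,0.035,0,-1],
  [-0.005,0,0.07,0,-1],
  [-0.005,0,0.07,0,-1],
])

```text
clock: 21.65
position: [0.4894, 0.1509, 0.1137]
ee_rot: [1.0, -0.002, -0.0, 0.0]
ft_force: [-0.1, -0.9, 3.4]
grip_width: -0.002
grasp_force: 2.1
```

carry_out([
  [0,0,0.01,0,-1],
  [0,0,0.01,0,-1],
])

```text
clock: 21.9
position: [0.4895, 0.1509, 0.1125]
ee_rot: [1.0, -0.002, -0.0, 0.0]
ft_force: [-1.6, -1.1, 4.1]
grip_width: 0.003
grasp_force: 2.1
```

carry_out([
  [0,0,0.008,0,-1],
  [0,0,0.008,0,-1],
])

```text
clock: 22.15
position: [0.4895, 0.1509, 0.1112]
ee_rot: [1.0, -0.002, -0.0, 0.0]
ft_force: [-3.3, -0.3, 4.6]
grip_width: -0.001
grasp_force: 2.2
```

carry_out([
  [0,0,0.01,0,-1],
  [0,0,0.01,0,-1],
])

```text
clock: 22.4
position: [0.4896, 0.1509, 0.1097]
ee_rot: [1.0, -0.002, -0.0, 0.0]
ft_force: [-5.1, -0.9, 3.7]
grip_width: 0.001
grasp_force: 2.2
```

carry_out([
  [-0.008,0,0.005,0,-1],
  [-0.008,0,0.01,0,-1],
])

```text
clock: 22.65
position: [0.4894, 0.151, 0.1088]
ee_rot: [1.0, -0.002, 0.001, -0.0]
ft_force: [1.4, -0.8, 4.5]
grip_width: -0.003
grasp_force: 2.3
```

carry_out([
  [-0.003,0,0.01,0,-1],
  [-0.003,0,0.01,0,-1],
])

```text
clock: 22.9
position: [0.4892, 0.151, 0.1074]
ee_rot: [1.0, -0.002, 0.001, -0.0]
ft_force: [2.9, -0.8, 4.5]
grip_width: 0.004
grasp_force: 2.1
```

carry_out([
  [0,0,0.01,0,-1],
  [0,0,0.01,0,-1],
])

```text
clock: 23.15
position: [0.4892, 0.151, 0.1059]
ee_rot: [1.0, -0.002, 0.001, -0.0]
ft_force: [3.2, -1.9, 5.9]
grip_width: 0.001
grasp_force: 2.4
```

carry_out([
  [0,0,0.007,0,-1],
  [0,0,0.007,0,-1],
])

```text
clock: 23.4
position: [0.4892, 0.151, 0.1053]
ee_rot: [1.0, -0.002, 0.001, -0.0]
ft_force: [1.2, -1.6, 9.6]
grip_width: 0.005
grasp_force: 5.0
```

carry_out([
  [0,0,0.002,0,-1],
  [0,0,0.002,0,-1],
])

```text
clock: 23.65
position: [0.4893, 0.151, 0.1052]
ee_rot: [1.0, -0.002, 0.001, -0.0]
ft_force: [1.1, -2.0, 12.1]
grip_width: 0.0
grasp_force: 5.9
```

Stop felt at 12 N. I'll let go, slowly at first.

carry_out([
  [0,0,-0.03,0,-1],
  [0,0,-0.06,0,-1],
  [0,0,-0.12,0,-1],
  [0,0,-0.3,0,-1],
  [0,0,-0.6,0,-1],
  [-0.3,0,-0.9,0,-1],
  [-0.4,0,-1,0,-1],
  [-0.4,0,-1,0,-1],
  [-0.4,0,-1,0,-1],
  [-0.4,0,-1,0,-1],
  [-0.4,0,-1,0,-1],
  [-0.4,0,-1,0,-1],
])

```text
clock: 25.15
position: [0.4282, 0.1511, 0.2537]
ee_rot: [1.0, -0.002, -0.0, 0.0]
ft_force: [-0.9, 0.3, 0.7]
grip_width: -0.001
grasp_force: 0.0
```

```bash
python3 - <<'E'
from h import *
o=manip.get_obs();print(o["position"],o["ft_force"],o["clock"])
p=camera("side");save("end",p["img"]);C=cloud(p)
m=(C[...,0]>.475)&(C[...,0]<.67)&(C[...,1]>.21)&(C[...,1]<.29)&(C[...,2]>.02)
print(np.percentile(C[m][:,2],[5,50,95,99]).round(4))
E
```

```text
[0.42823435 0.1511284  0.25367768] [-0.9076955   0.31974757  0.74297417] 25.15
[0.0275 0.0916 0.0943 0.0953]
```

View pics/end.png

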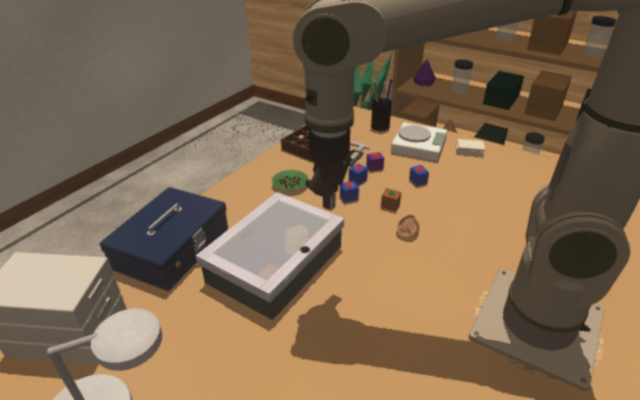

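The lid is shut and level about 1.5 s after I let go, with its surface at about 0.092 m. The carnelian shows through the pane at (270,270), and the robot touches nothing.

```bash
python3 -c "
from workcell import ticket
print(ticket.hand_in())"
```

```text
the job is handed in; nothing more can be done
None
```

The carnelian block stands upright in the empty bay, the lid is latched shut by itself (latch stop felt at 12 N), nothing else was moved, and the job was handed in at about 25 s.

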